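# Set a straightedge against two marking pins

### The arm

A 6-joint arm with a two-finger parallel gripper is mounted at the origin on a cart in front of the work surface, level with it; the furniture and walls round the work are solid. World frame = base frame: x ahead of the robot, y to its left, z up, the work surface at z = 0. Lengths are in m, angles in rad, forces in N, time in s.
With the tool pointing down it reaches from about 0.375 to 0.975 m from the base axis. Payload 3.8 kg.
Tool frame: the origin (TCP) lies midway between the tips of the shut fingers; the grasp point (between the pads) lies 19 mm behind it; z points along the fingers, y is the line along which they close (so a half turn about z gives the same grasp; the last joint's range is limited). The gripper opens to 85 mm and grips with 20 to 120 N. Pads are 22 mm wide; open, the fingers measure 114 mm over their backs; the gripper's body (76 mm by 85 mm) begins 54 mm behind the grasp point. The pads swing forward as they close: fully open they stand 13 mm farther back than shut.
Start: joints at [-1.311, 0.264, 1.604, -0, 1.274, -0.037], TCP at [0.197, -0.645, 0.231] pointing down, gripper open.
Joint ranges: [-2.63, 2.63], [-0.94, 2.18], [0.31, 2.57], [-1.31, 4.45], [0, 2.66], [-2.55, 2.55]. Speed limits (rad/s): [2.57, 2.57, 3.14, 3.14, 3.14, 3.14].

### API

Orientations are given as a rotation vector (axis times angle).
In Python, from workcell import bot gives the robot as it stands.
- The arm moves only by the tool step_arm, never from a script. Its argument "motion" is a list of rows, each a list of 5 numbers: the finger opening in cm, from 0 to 8.54, then the shift along the tool's x, y, z in cm, then the turn about the tool's z in degrees. In form: [[claw, dx, dy, dz, twist], ...]. A call has 1 to 20 rows; each row is the pose to reach, as a shift and turn from the pose commanded when the call began, along the tool's axes at that moment; what a row does not reach only later rows make up. A row lasts 1/10 s, in which the tool goes at most 50 mm and 8.59 degrees, less where a joint would pass 70% of its speed; a pose out of reach is approached as far as the arm can. A call with a gripper value outside its range is refused whole. The fingers move at their own pace and stop on an object; "force" is the grip in N (left out, the last holds). Time passes only in rows, so rows that repeat a pose let the fingers close. It gives the time, the measured TCP pose, the force, the opening and the grip force at its end, in the units of the state.
- bot.read_state(): the state, without advancing time (a new reading comes with each control period).
- bot.read_camera(name): name is "scene" or "side" or "wrist"; returns (picture, depth): 400x640x3 uint8, red, green, blue; 400x640 float32, m along the optical axis (not along the pixel's ray), 0 where there is no reading.
- bot.calibration(name): a dict with "mtx" (3x3 intrinsics, pixels), "origin" and "orientation" of the camera in the world; the wrist camera has in their place "T_tool_cam" (4x4, takes a point from camera to tool coordinates, whose origin is the TCP and whose axes are the flange's). Camera axes: x right, y up, looking along -z (the intrinsics and any distortion apply to the point x, -y, -z); pixel columns grow to the right and rows downward; lengths in m; the calibration is good to about 2 mm. A picture is of the moment at which its call begins: read the wrist's pose just before it. calibration takes no time and is no camera call.
- bot.finish_job(): hands the job in; it is judged then, once.
The state is a dict: "time": time; "q": joint angles; "joint_vel": joint speeds; "joint_torque": joint torques, N m; "tool_pos": TCP position; "tcp_rot": TCP orientation; "wrist_force": force on the tool from outside, world axes, zero at the start; "torque": the same for the moment, N m; "width": opening from 0.0 (shut) to 1.0 (fully open); "grip_force": force on a finger pad.
Only numpy, scipy, OpenCV 4.12 (cv2) and the standard library are available. Lean on these libraries where they do the work, as an engineer would, in place of code of your own. Each camera call takes 0.05 s, during which the arm holds its last target. There are 200 camera calls.

### The job

Lay the straightedge flat on the plywood panel, on the robot's side of the two red-headed pins and a little short of them, with its graduated edge facing the pins. Then slide it along the panel, keeping it flat, until that edge touches both pins at once, press it steadily against the two together for a second, pushing with about 12 N in all so that neither has a gap, and let go, leaving it in place. Never put more than 15 N on a pin (they bend), and leave the tape roll, the tape measure and the sanding block alone.

Things in the scene. Friction and masses are not known exactly. Their poses are not given: they have to be found in the camera images.
- straightedge: Loose aluminium bar, 240 mm long (its y), 40 mm wide (its x), 8 mm thick, about 0.15 kg, with an upright black round knob in the middle. Origin: centre of the underside. z up; +x points to its graduated edge (black ticks), which is the face at x = +20 mm; the back edge (x = -20 mm) has an orange stripe along it. It lies on the bench to the robot's right, graduated edge away from the robot.
- straightedge_knob (a point): On the axis of the round upright knob over the bar's middle, 30 mm above the bar's underside; axes as the bar's. Knob: 26 mm diameter, from 8 to 50 mm above the underside, with a 28 mm collar up to 13 mm. A one-sided push high on it tips the bar, a push low on the bar's back edge does not. Sliding takes 1 to 3 N; when it is pressed on the pins, up to half of the push goes into friction on the panel.
- panel: Fixed plywood panel, 200 mm (its x) by 270 mm (its y) by 12 mm thick, lying on the bench to the robot's left; a tall drawer cabinet stands behind and to the right of it, its front 0.64 m ahead of the robot. Origin: centre of the underside; its top is 12 mm above that; +x points away from the robot.
- pin_left: Fixed steel marking pin in the panel, left as the robot sees it: shaft 6 mm in diameter, standing 26 mm out of the panel, with a red ball head of 12 mm diameter whose top is 35 mm above the panel. Origin: on the shaft's axis at the panel's top face. It bends if pushed with more than about 15 N.
- pin_right: The same kind of pin, to the right, about 160 mm from the other; a push half-way between the two loads both about equally. The line through the two pins is not parallel to the panel's edges.
- tape_roll: Bystander: loose black roll of electrical tape, 66 mm across, 19 mm high, on the bench between the straightedge and the panel. Origin: centre of the underside.
- tape_measure: Bystander: loose black and red tape measure, 61 x 86 x 38 mm, on the bench to the right, beyond the straightedge. Origin: centre of the underside.
- sanding_block: Bystander: loose brown sanding block, 64 x 102 x 29 mm, on the bench behind the panel. Origin: centre of the underside.

How it is judged:
On the way, in this order (a step that is already met when the one before it is completed fails the run):
1. the straightedge lies flat on the panel, on the robot's side of the pins, graduated edge towards them, at least 4 mm short of both (angle between straightedge_knob's own z axis and vertical below 0.03 rad and z of straightedge_knob in the frame of panel between 0.039 and 0.0445 m and y of pin_left in the frame of straightedge_knob between 0.01 and 0.117 m and y of pin_right in the frame of straightedge_knob between -0.117 and -0.01 m and contact force between straightedge and panel above 0.5 N and x of each of pin_left, pin_right in the frame of straightedge_knob above 0.027 m), for 0.2 s.
2. lying flat, it is pressed against both pins at once with more than 1.5 N on each (angle between straightedge_knob's own z axis and vertical below 0.06 rad and z of straightedge_knob in the frame of panel between 0.039 and 0.0445 m and y of pin_left in the frame of straightedge_knob between 0.01 and 0.117 m and y of pin_right in the frame of straightedge_knob between -0.117 and -0.01 m and contact force between straightedge and pin_left above 1.5 N and contact force between straightedge and pin_right above 1.5 N), for 0.4 s.
At the end, for the whole second after the job is handed in: The straightedge lies flat and at rest on the panel on the robot's side of the pins, its graduated edge against both pins (gap at each under 2 mm), one pin on each side of the knob and at least 3 mm inside the bar's ends (angle between straightedge_knob's own z axis and vertical below 0.03 rad and z of straightedge_knob in the frame of panel between 0.039 and 0.0445 m and y of pin_left in the frame of straightedge_knob between 0.01 and 0.117 m and y of pin_right in the frame of straightedge_knob between -0.117 and -0.01 m and x of pin_left in the frame of straightedge_knob between 0.0212 and 0.025 m and x of pin_right in the frame of straightedge_knob between 0.0212 and 0.025 m and linear speed of straightedge below 0.01 m/s and contact force between straightedge and panel above 0.5 N); the robot touches nothing.
It fails at once if a pin is pushed with more than 15 N, by whatever (contact force between any of pin_left, pin_right and anything else above 15 N).
It fails at once if the tape roll, the tape measure or the sanding block is moved by more than 15 mm (distance of any of tape_roll, tape_measure, sanding_block from where it was at the start of the episode above 0.015 m).
It also fails if it takes over 72 s, if anything falls off the work surface, if the arm or the gripper's body presses on something with over 40 N, if the wrist force passes 120 N, or if a joint passes its speed limit or range.

## Working session

There is one attempt and no reset: what is moved stays moved. The work goes in short steps, Python scripts to look and compute and a tool call to move; the robot and the scene stay as the last step left them, time stands still between calls to the robot, and variables do not carry over. Pictures are saved under pics/ and viewed, at most 10 in all, crops included, and the job is handed in when it is done.

Besides the shell and the picture viewer there is one more tool, called as name(argument=value, ...) on one line, values as JSON. step_arm: Moves the arm, as the interface text tells. Its arguments: {"type":"object","properties":{"motion":{"type":"array","items":{"type":"array","items":{"type":"number"}}},"force":{"type":"number"}},"required":["motion"]}

```bash
mkdir -p pics; cat > h.py <<'E'
import numpy as np, cv2
from scipy.spatial.transform import Rotation as R
from workcell import bot
def cam(name):
    s=bot.read_state(); c=bot.calibration(name); p,d=bot.read_camera(name)
    if name=="wrist":
        T=np.eye(4); T[:3,:3]=R.from_rotvec(s["tcp_rot"]).as_matrix(); T[:3,3]=s["tool_pos"]
        T=T@np.array(c["T_tool_cam"])
    else:
        T=np.eye(4); o=np.array(c["orientation"]); T[:3,:3]=R.from_rotvec(o).as_matrix() if o.size==3 else o.reshape(3,3); T[:3,3]=c["origin"]
    return p,d,np.array(c["mtx"]),T,c
def xyz(d,K,T):
    v,u=np.mgrid[:d.shape[0],:d.shape[1]]
    P=np.stack([(u-K[0,2])/K[0,0]*d,-(v-K[1,2])/K[1,1]*d,-d],-1)
    return P@T[:3,:3].T+T[:3,3]
def onz(u,v,z,K,T):
    r=T[:3,:3]@np.array([(u-K[0,2])/K[0,0],-(v-K[1,2])/K[1,1],-1]); return T[:3,3]+r*(z-T[2,3])/r[2]
def save(n,p): cv2.imwrite("pics/"+n+".png",cv2.cvtColor(p,cv2.COLOR_RGB2BGR))
E
python3 - <<'E'
from h import *
for n in ["scene","side","wrist"]:
    p,d,K,T,c=cam(n); save(n+"0",p); np.savez("pics/"+n+"0.npz",p=p,d=d,K=K,T=T)
    print(n,c,T.round(3).tolist())
print(bot.read_state())
E
```

```text
scene {'mtx': array([[431.80606494,   0.        , 320.33284351],
       [  0.        , 431.80606494, 201.94665982],
       [  0.        ,   0.        ,   1.        ]]), 'origin': array([-0.34507346, -0.40289406,  0.70062195]), 'orientation': array([ 0.90938348, -0.530099  , -0.97136154])} [[0.485, 0.469, -0.738, -0.345], [-0.874, 0.256, -0.412, -0.403], [-0.005, 0.845, 0.534, 0.701], [0.0, 0.0, 0.0, 1.0]]
side {'mtx': array([[454.57456558,   0.        , 319.80183025],
       [  0.        , 454.57456558, 205.40071546],
       [  0.        ,   0.        ,   1.        ]]), 'origin': array([0.50302304, 1.1430375 , 0.87474196]), 'orientation': array([ 0.01836465, -1.34731917, -2.77760504])} [[-0.998, 0.044, -0.034, 0.503], [-0.054, -0.618, 0.784, 1.143], [0.013, 0.785, 0.619, 0.875], [0.0, 0.0, 0.0, 1.0]]
wrist {'mtx': array([[280.00568129,   0.        , 319.90499036],
       [  0.        , 280.00568129, 198.0598708 ],
       [  0.        ,   0.        ,   1.        ]]), 'T_tool_cam': array([[ 1.04771944e-03,  9.57059419e-01,  2.89889930e-01,
         7.40528381e-02],
       [ 9.99999448e
[... 330 characters left out ...]
 [0.0, 0.0, 0.0, 1.0]]
{'time': 0.15, 'q': array([-1.31089853e+00,  2.64602375e-01,  1.60507271e+00, -2.32621904e-05,
        1.27371206e+00, -3.69304153e-02]), 'joint_vel': array([-0.00205214, -0.00284528, -0.00446813,  0.00129894, -0.00049672,
       -0.00022999]), 'joint_torque': array([ 1.09684133e-03, -5.15904772e+01, -3.67960203e+01, -3.18508978e-05,
        8.07384116e-03,  1.83536889e-05]), 'tool_pos': array([ 0.19725268, -0.64493259,  0.23022633]), 'tcp_rot': array([-3.10529368e+00, -4.64294127e-01,  3.48113431e-04]), 'wrist_force': array([-0.22075325,  0.52253199, -0.74192683]), 'torque': array([-0.00998702, -0.00251229, -0.00236979]), 'grip_force': 0.0, 'width': 0.999873630518904}
```

View pics/scene0.png

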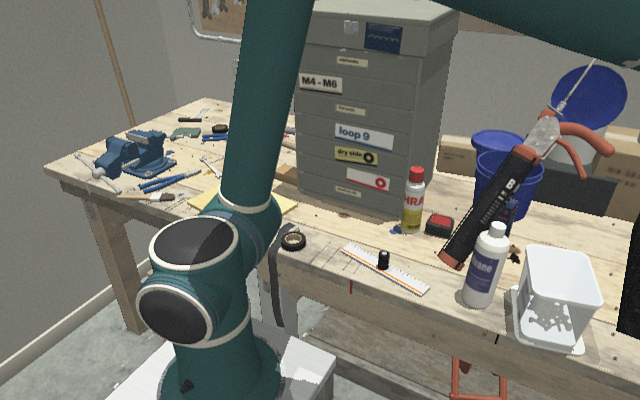

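View pics/side0.png

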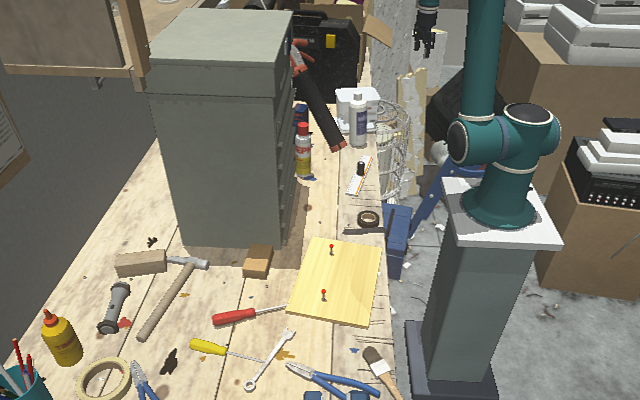

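The scene view shows the straightedge at columns 343–428 and rows 246–291, with its knob at (384,260) and the tape roll at (292,241). The side view shows the panel with pin heads at about (331,247) and (323,293), and the sanding block at (257,262). I'll measure these.

```bash
cat > m.py <<'E'
from h import *
def load(n):
    f=np.load("pics/%s.npz"%n); return f["p"],f["d"],f["K"],f["T"]
p,d,K,T=load("side0"); X=xyz(d,K,T)
q=p.astype(int); red=(q[...,0]>120)&(q[...,1]<90)&(q[...,2]<90)
red[:230]=0; red[310:]=0; red[:,:310]=0; red[:,350:]=0
n,l,s,c=cv2.connectedComponentsWithStats(red.astype(np.uint8))
for i in range(1,n):
    if s[i,4]>5: print("red",c[i],s[i,4],"head@.041",onz(*c[i],.041,K,T).round(4),"depth",np.median(X[l==i],0).round(4))
m=(X[...,2]>.008)&(X[...,2]<.017)&(X[...,0]>.3)&(X[...,0]<.75)&(X[...,1]>.0)&(X[...,1]<.6)
n,l,s,c=cv2.connectedComponentsWithStats(m.astype(np.uint8)); i=1+s[1:,4].argmax()
r=cv2.minAreaRect((X[l==i][:,:2]*1000).astype(np.float32)); print("panel",r,np.median(X[l==i][:,2]),cv2.boxPoints(r).tolist())
for n_ in ["scene0","side0"]:
    p,d,K,T=load(n_); X=xyz(d,K,T)
    m=(X[...,2]>.005)&(X[...,2]<.06)&(X[...,0]>.1)&(X[...,0]<.75)&(X[...,1]>-.75)&(X[...,1]<.15)
    n,l,s,c=cv2.connectedComponentsWithStats(m.astype(np.uint8))
    for i in range(1,n):
        if s[i,4]>40:
            P=X[l==i]; r=cv2.minAreaRect((P[:,:2]*1000).astype(np.float32)); print(n_,c[i].round(),s[i,4],np.round(r[0]),np.round(r[1]),round(r[2],1),"z",np.percentile(P[:,2],[50,98]).round(3))
E
python3 m.py
```

```text
red [331.11111111 245.66666667] 9 head@.041 [0.5099 0.2578 0.041 ] depth [0.5102 0.2592 0.043 ]
red [323.23076923 290.84615385] 13 head@.041 [0.5233 0.4159 0.041 ] depth [0.5237 0.418  0.043 ]
panel ((559.9085083007812, 361.19757080078125), (341.30316162109375, 325.9405517578125), 80.09757232666016) 0.011072247819070125 [[370.01904296875, 221.11447143554688], [691.103759765625, 165.06222534179688], [749.7979736328125, 501.2806701660156], [428.7132568359375, 557.3328857421875]]
scene0 [371. 204.] 1785 [647. -12.] [322.  68.] 81.3 z [0.03  0.059]
scene0 [440. 225.] 538 [ 647. -218.] [64. 69.] 4.3 z [0.035 0.041]
scene0 [291. 239.] 445 [426. 108.] [107.  83.] 0.1 z [0.017 0.022]
scene0 [386. 268.] 1270 [ 427. -143.] [240.  46.] 76.2 z [0.009 0.051]
scene0 [627. 308.] 588 [ 595. -658.] [ 41. 307.] 85.3 z [0.043 0.059]
scene0 [452. 258.] 399 [ 497. -290.] [47. 74.] 7.2 z [0.048 0.059]
scene0 [477. 295.] 613 [ 416. -364.] [65. 33.] 89.3 z [0.034 0.059]
scene0 [543. 330.] 2011 [ 443. -503.] [171. 130.] 12.1 z [0.019 0.059]
side0 [298.  97.] 67 [ 678. -649.] [21. 44.] 83.7 z [0.038 0.059]
side0 [329.  99.] 104 [ 554. -636.] [26. 63.] 69.2 z [0.042 0.059]
side0 [355. 129.] 515 [ 463. -427.] [193. 190.] 72.8 z [0.031 0.058]
side0 [336. 144.] 204 [ 516. -278.] [82. 67.] 5.5 z [0.045 0.059]
side0 [359. 175.] 422 [ 426. -139.] [244.  41.] 75.9 z [0.008 0.049]
side0 [303. 167.] 212 [ 635. -146.] [49. 85.] 52.4 z [0.033 0.059]
side0 [291. 202.] 161 [642.  23.] [251.  10.] 90.0 z [0.011 0.015]
side0 [368. 219.] 277 [407. 104.] [68. 68.] 48.1 z [0.016 0.021]
```

View pics/wrist0.png

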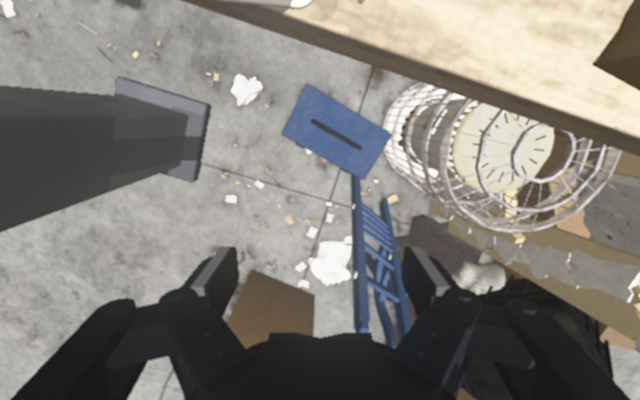

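Bar centre is about (0.427,-0.141) with yaw about -14°. The pins are at (0.523,0.416) and (0.510,0.258), 159 mm apart, which matches. Next I move over the bar by way of a safe waypoint.

step_arm(motion=[[5, 4, -6.8, -4, -8], [5, 8, -13.5, -7, -16], [5, 12, -20, -7, -24], [5, 16, -27, -7, -32], [5, 16, -27, -7, -40], [5, 20, -29, -7, -48], [5, 24, -32, -7, -56], [5, 29, -36, -4, -59], [5, 33, -39, -2, -59], [5, 36.7, -41.2, 1, -59], [5, 36.7, -41.2, 1, -59], [5, 36.7, -41.2, 1, -59], [5, 36.7, -41.2, 1, -59], [5, 36.7, -41.2, 1, -59], [5, 36.7, -41.2, 1, -59]])

```text
time: 1.65
tool_pos: [0.4278, -0.1449, 0.2218]
tcp_rot: [2.475, 1.933, -0.0]
wrist_force: [-0.2, -0.0, 0.1]
width: 0.586
grip_force: 0.0
```

```bash
python3 - <<'E'
from h import *
p,d,K,T,c=cam("wrist"); save("w1",p); np.savez("pics/w1.npz",p=p,d=d,K=K,T=T)
s=bot.read_state();print(s["tool_pos"],R.from_rotvec(s["tcp_rot"]).as_matrix().round(3).tolist(),s["q"],s["width"])
X=xyz(d,K,T)
m=(X[...,2]>.005)&(X[...,2]<.06)&(X[...,0]>.3)&(X[...,0]<.6)&(X[...,1]>-.35)&(X[...,1]<.15)
n,l,st,c=cv2.connectedComponentsWithStats(m.astype(np.uint8))
for i in range(1,n):
    if st[i,4]>200:
        P=X[l==i]; print(c[i].round(),st[i,4],cv2.minAreaRect((P[:,:2]*1000).astype(np.float32)),np.percentile(P[:,2],[2,50,98]).round(4))
        k=P[P[:,2]>.045]
        if len(k): print(" top",cv2.minAreaRect((k[:,:2]*1000).astype(np.float32)),np.median(k,0).round(4))
E
```

```text
[ 0.42778801 -0.14521424  0.22201733] [[0.243, 0.97, 0.001], [0.97, -0.243, -0.001], [-0.001, 0.001, -1.0]] [-3.82068902e-01 -1.64183292e-01  2.06946752e+00 -4.46857272e-04
  1.23513445e+00 -1.36401827e-01] 0.5852826706994123
[318. 160.] 5708 ((426.597900390625, -143.00137329101562), (238.58473205566406, 40.04265594482422), 75.9047622680664) [0.0067 0.0083 0.0508]
 top ((426.85418701171875, -142.59494018554688), (25.072858810424805, 24.745771408081055), 30.383512496948242) [ 0.427  -0.1421  0.0503]
[461. 141.] 525 ((597.1613159179688, -143.871826171875), (31.68076515197754, 5.634725570678711), 89.93678283691406) [0.007  0.037  0.0587]
 top ((597.1585083007812, -143.8729248046875), (31.680801391601562, 5.628040790557861), 89.95903015136719) [ 0.5961 -0.1414  0.0525]
[408. 249.] 595 ((517.4037475585938, -263.08892822265625), (21.00499153137207, 54.72641372680664), 77.70806884765625) [0.0246 0.0453 0.0594]
 top ((520.0283203125, -264.368896484375), (16.67656707763672, 47.66047286987305), 83.27058410644531) [ 0.5112 -0.2639  0.0526]
[355. 307.] 951 ((429.4716796875, -338.22613525390625), (54.080238342285156, 16.33008575439453), 7.854583263397217) [0.0065 0.0355 0.059 ]
 top ((430.420654296875, -338.2387390136719), (51.73115158081055, 13.489493370056152), 10.144378662109375) [ 0.4317 -0.3346  0.0526]
```

View pics/w1.png

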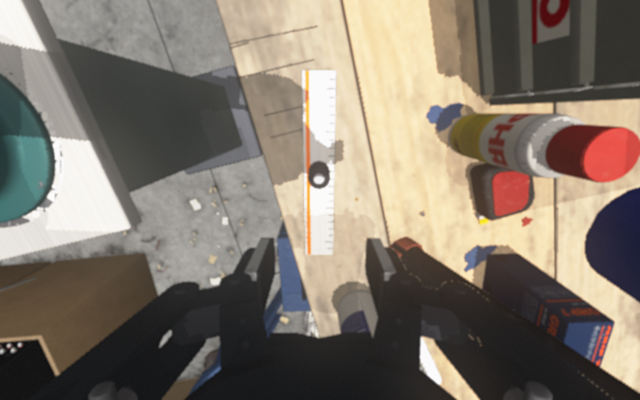

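The wrist view shows the bar at columns 303–335 and rows 70–255, orange edge towards the robot and knob at (318,175). The gripper lines up with the bar, so I descend and grasp.

step_arm(motion=[[5, 0.2, -0.1, 4, 0], [5, 0.2, -0.1, 8, 0], [5, 0.2, -0.1, 12, 0], [5, 0.2, -0.1, 15, 0], [5, 0.2, -0.1, 18, 0], [5, 0.2, -0.1, 19.5, 0], [5, 0.2, -0.1, 20.5, 0], [5, 0.2, -0.1, 20.5, 0], [2.2, 0.2, -0.1, 20.5, 0], [2.2, 0.2, -0.1, 20.5, 0], [2.2, 0.2, -0.1, 20.5, 0], [2.2, 0.2, -0.1, 20.5, 0], [2.2, 0.2, -0.1, 20.5, 0], [2.2, 0.2, -0.1, 20.5, 0]], force=50)

```text
time: 3.1
tool_pos: [0.4287, -0.1428, 0.0178]
tcp_rot: [2.473, 1.933, 0.002]
wrist_force: [-2.0, -1.6, 6.4]
width: 0.291
grip_force: 49.8
```

step_arm(motion=[[2.2, 0, 0, -2, 0], [2.2, 0, 0, -5, 0], [2.2, 0, 0, -9, 0], [2.2, 3, -0.5, -13, 0], [2.2, 7, -1, -13, 0], [2.2, 11, -1.6, -13, 0], [2.2, 15, -2.2, -13, -2], [2.2, 19, -2.8, -13, -3], [2.2, 23, -3.5, -13, -4], [2.2, 27, -4, -13, -5], [2.2, 31, -4.6, -13, -6], [2.2, 35, -5.2, -13, -7], [2.2, 39, -5.9, -13, -8], [2.2, 43, -6.5, -13, -9], [2.2, 46, -7, -13, -9.3], [2.2, 48.1, -7.3, -13, -9.3], [2.2, 48.1, -7.3, -13, -9.3], [2.2, 48.1, -7.3, -13, -9.3], [2.2, 48.1, -7.3, -13, -9.3]])

```text
time: 5.0
tool_pos: [0.4725, 0.3411, 0.1459]
tcp_rot: [2.311, 2.128, -0.002]
wrist_force: [-0.2, -0.6, -2.4]
width: 0.292
grip_force: 49.7
```

```bash
python3 - <<'E'
from h import *
s=bot.read_state();print(s["tool_pos"],R.from_rotvec(s["tcp_rot"]).as_matrix().round(3).tolist(),s["q"],s["width"],s["wrist_force"])
for n in ["wrist","side"]:
    p,d,K,T,c=cam(n); save(n[0]+"2",p); np.savez("pics/"+n[0]+"2.npz",p=p,d=d,K=K,T=T)
    X=xyz(d,K,T); q=p.astype(int); red=(q[...,0]>110)&(q[...,1]<90)&(q[...,2]<90)&(X[...,0]>.4)&(X[...,0]<.6)&(X[...,1]>.2)&(X[...,1]<.5)&(X[...,2]<.07)
    k,l,st,c=cv2.connectedComponentsWithStats(red.astype(np.uint8))
    for i in range(1,k):
        if st[i,4]>5: print(n,c[i].round(1),st[i],"head@.041",onz(*c[i],.041,K,T).round(4),"depth",np.median(X[l==i],0).round(4))
    lo,hi=s["tool_pos"][2]-.03,s["tool_pos"][2]+.005
    m=(X[...,2]>lo)&(X[...,2]<hi)&(X[...,0]>.4)&(X[...,0]<.55)&(X[...,1]>.2)&(X[...,1]<.5)
    P=X[m]; print(n,cv2.minAreaRect((P[:,:2]*1000).astype(np.float32)),np.percentile(P[:,2],[2,50,98]))
im=np.hstack([cv2.imread("pics/w2.png"),cv2.imread("pics/s2.png")]); cv2.imwrite("pics/ws2.png",cv2.resize(im,(800,250),interpolation=cv2.INTER_AREA))
E
```

```text
[0.47251604 0.34106957 0.14588252] [[0.083, 0.997, -0.001], [0.997, -0.083, -0.001], [-0.001, -0.001, -1.0]] [ 5.82748708e-01  1.60170288e-01  1.89254734e+00 -5.13801536e-04
  1.09029831e+00  6.65664928e-01] 0.2915050023076749 [-0.23788024 -0.63039221 -2.43041852]
wrist [374.4 107.6] [369 102  12  12 112] head@.041 [0.5249 0.4149 0.041 ] depth [0.524  0.4149 0.0459]
wrist ((474.7169189453125, 365.4234619140625), (189.9664764404297, 40.23219680786133), 85.17337799072266) [0.13469264 0.13613408 0.14002003]
side [331.1 245.7] [330 244   3   4   9] head@.041 [0.5099 0.2578 0.041 ] depth [0.5102 0.2612 0.0442]
side [323.2 290.8] [322 289   4   5  13] head@.041 [0.5233 0.4159 0.041 ] depth [0.5236 0.4189 0.0442]
side ((473.25970458984375, 356.6268615722656), (214.350341796875, 39.967830657958984), 85.12060546875) [0.13070401 0.13519484 0.14631679]
```

View pics/ws2.png

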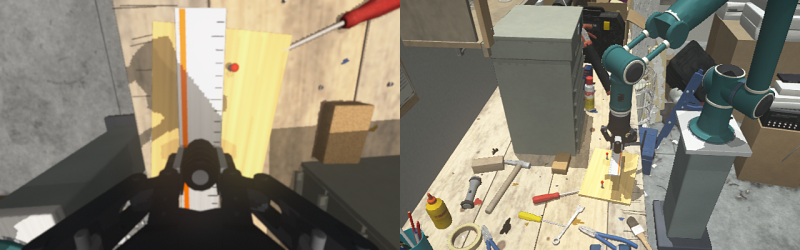

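The left (wrist) part of the picture shows the level bar over the panel, with the left pin just beyond its graduated edge. Angles agree at -4.85° and the gap is about 22 mm. I lower it 8 mm further on.

step_arm(motion=[[2.2, 0, 0.4, 3, 0], [2.2, 0, 0.8, 6, 0], [2.2, 0, 0.8, 8, 0], [2.2, 0, 0.8, 9.5, 0], [2.2, 0, 0.8, 10.5, 0], [2.2, 0, 0.8, 11, 0], [2.2, 0, 0.8, 11.3, 0], [2.2, 0, 0.8, 11.5, 0], [2.2, 0, 0.8, 11.55, 0], [2.2, 0, 0.8, 11.55, 0], [2.2, 0, 0.8, 11.55, 0]])

```text
time: 6.2
tool_pos: [0.4812, 0.3421, 0.0314]
tcp_rot: [2.31, 2.129, 0.002]
wrist_force: [-0.5, 0.2, -1.4]
width: 0.288
grip_force: 49.7
```

step_arm(motion=[[2.2, 0, 0, 0.05, 0], [2.2, 0, 0, 0.1, 0], [2.2, 0, 0, 0.1, 0], [2.2, 0, 0, 0.1, 0]])

```text
time: 6.6
tool_pos: [0.4809, 0.3418, 0.0299]
tcp_rot: [2.311, 2.129, 0.0]
wrist_force: [-0.0, 0.3, -1.6]
width: 0.29
grip_force: 49.8
```

step_arm(motion=[[2.2, 0, 0, 0.05, 0], [2.2, 0, 0, 0.1, 0], [2.2, 0, 0, 0.1, 0], [2.2, 0, 0, 0.1, 0]])

```text
time: 7.0
tool_pos: [0.481, 0.3418, 0.0299]
tcp_rot: [2.311, 2.129, 0.0]
wrist_force: [-3.0, -1.2, 5.8]
width: 0.288
grip_force: 50.6
```

step_arm(motion=[[2.2, 0, 0, -0.05, 0], [5, 0, 0, -0.05, 0], [5, 0, 0, -0.05, 0], [5, 0, 0, -0.05, 0], [5, 0, 0, -0.05, 0], [5, 0, 0, -0.05, 0], [5, 0, 0, -1, 0], [5, 0, 0, -3, 0], [5, 0, 0, -6, 0], [5, 0, 0, -9, 0], [5, 0, 0, -9, 0], [0, 0, -3, -9, 0], [0, 0, -6, -9, 0], [0, 0, -6, -9, 0], [0, 0, -6, -9, 0], [0, 0, -6, -9, 0], [0, 0, -6, -9, 0]])

```text
time: 8.7
tool_pos: [0.422, 0.3467, 0.1189]
tcp_rot: [2.311, 2.128, 0.001]
wrist_force: [-0.7, 0.0, -0.4]
width: 0.001
grip_force: 0.0
```

```bash
cat > look.py <<'E'
from h import *
import sys
s=bot.read_state();print(s["tool_pos"],R.from_rotvec(s["tcp_rot"]).as_matrix().round(3)[:2,:2].tolist(),s["width"],s["wrist_force"])
p,d,K,T,c=cam("wrist"); save(sys.argv[1],p); X=xyz(d,K,T); q=p.astype(int)
red=(q[...,0]>110)&(q[...,1]<90)&(q[...,2]<90)&(X[...,0]>.4)&(X[...,0]<.6)&(X[...,1]>.2)&(X[...,1]<.5)&(X[...,2]<.07)
k,l,st,c=cv2.connectedComponentsWithStats(red.astype(np.uint8)); pins=[]
for i in range(1,k):
    if st[i,4]>15: pins.append(onz(*c[i],.041,K,T)); print("pin",c[i].round(1),pins[-1].round(4),np.median(X[l==i],0).round(4))
# bar top: white/orange at z~.02
m=(X[...,2]>.0165)&(X[...,2]<.024)&(X[...,0]>.4)&(X[...,0]<.54)&(X[...,1]>.19)&(X[...,1]<.5)
k,l,st,c=cv2.connectedComponentsWithStats(m.astype(np.uint8)); i=1+st[1:,4].argmax()
r=cv2.minAreaRect((X[l==i][:,:2]*1000).astype(np.float32)); print("bar",r,st[i,4],np.median(X[l==i][:,2]))
kn=X[(X[...,2]>.058)&(X[...,2]<.066)&(abs(X[...,0]-.485)<.04)&(abs(X[...,1]-.34)<.04)]
if len(kn): print("knob top",cv2.minAreaRect((kn[:,:2]*1000).astype(np.float32)))
pa=X[(abs(X[...,2]-.012)<.003)&(X[...,0]>.3)&(X[...,0]<.6)&(X[...,1]>.1)&(X[...,1]<.6)]
E
python3 look.py w3
```

```text
[0.42201032 0.34674018 0.11893121] [[0.082, 0.997], [0.997, -0.082]] 0.000536828057688262 [-0.65334126  0.02121271 -0.39442585]
pin [448.8 109.2] [0.5252 0.415  0.041 ] [0.5233 0.4151 0.0457]
pin [371.2 196.7] [0.4652 0.351  0.041 ] [0.4678 0.3451 0.0224]
pin [426.2 290.7] [0.5128 0.2571 0.041 ] [0.5114 0.2596 0.0442]
bar ((482.1781311035156, 357.25091552734375), (208.69480895996094, 40.47597885131836), 85.1889877319336) 9301 0.020182831462153467
knob top ((480.5556945800781, 341.6885070800781), (25.5621395111084, 24.797260284423828), 89.0964584350586)
```

View pics/w3.png

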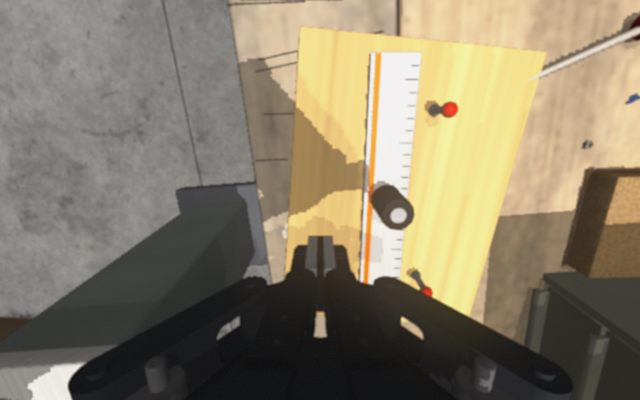

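The wrist view shows the bar lying on the panel (back edge at columns 362–378), short of the pins at (449,109) and (426,291) by about 15 mm. The widening linkages could hit the knob if I pushed along tool y. I'll turn the tool 90°, go down behind the back edge, and push along tool x.

step_arm(motion=[[0, 0, 0, 0, -8.5], [0, -0.2, 0, 0, -17], [0, -0.2, 0, 0, -25.5], [0, -0.2, 0, 0, -34], [0, -0.2, 0, 0, -42.5], [0, -0.2, 0, 0, -51], [0, -0.2, 0, 0, -59.5], [0, -0.2, 0, 0, -68], [0, -0.2, 0, 0, -76.5], [0, -0.2, 0, 0, -85], [0, -0.2, 0, 0, -90], [0, -0.2, 0, 3, -90], [0, -0.2, 0, 6, -90], [0, -0.2, 0, 8, -90], [0, -0.2, 0, 9.5, -90], [0, -0.2, 0, 10.2, -90], [0, -0.2, 0, 10.2, -90], [0, -0.2, 0, 10.2, -90]])

```text
time: 10.55
tool_pos: [0.4217, 0.3452, 0.0175]
tcp_rot: [0.129, 3.138, 0.001]
wrist_force: [1.0, 0.3, -0.8]
width: 0.003
grip_force: 0.0
```

```bash
python3 look.py w4
```

```text
[0.42169384 0.34517776 0.01754986] [[-0.997, 0.082], [0.082, 0.997]] 0.003284831572103054 [ 0.97387913  0.26350524 -0.83304371]
pin [319.7 320. ] [0.4494 0.3425 0.041 ] [0.4669 0.3418 0.0206]
bar ((472.5376281738281, 446.61981201171875), (44.191123962402344, 18.769405364990234), 55.89224624633789) 1158 0.020068953390974503
```

View pics/w4.png

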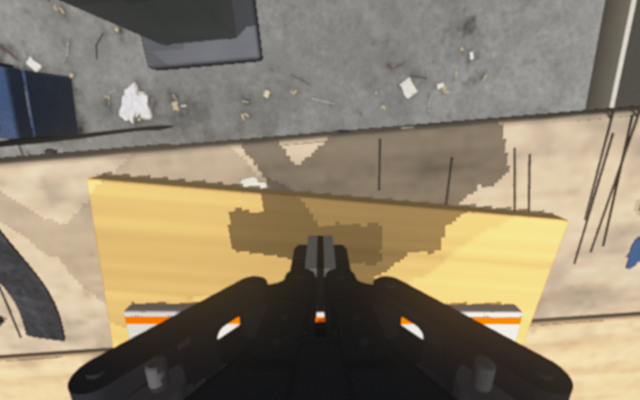

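The wrist view shows the shut fingers (columns 305–335, rows 240–275) on the panel behind the orange back edge at row 310, with clear space between. I approach.

step_arm(motion=[[0, -0.5, 0, 0.15, 0], [0, -1, 0, 0.15, 0], [0, -1.5, 0, 0.15, 0], [0, -2, 0, 0.15, 0], [0, -2.3, 0, 0.15, 0], [0, -2.5, 0, 0.15, 0], [0, -2.7, 0, 0.15, 0], [0, -2.9, 0, 0.15, 0], [0, -3, 0, 0.15, 0], [0, -3.1, 0, 0.15, 0], [0, -3.2, 0, 0.15, 0], [0, -3.2, 0, 0.15, 0]])

```text
time: 11.8
tool_pos: [0.4527, 0.342, 0.0152]
tcp_rot: [-0.129, -3.139, 0.0]
wrist_force: [-1.1, 0.3, 0.6]
width: -0.003
grip_force: 0.3
```

step_arm(motion=[[0, -0.1, 0, 0, 0], [0, -0.2, 0, 0, 0], [0, -0.3, 0, 0, 0], [0, -0.4, 0, 0, 0], [0, -0.5, 0, 0, 0], [0, -0.6, 0, 0, 0], [0, -0.7, 0, 0, 0], [0, -0.7, 0, 0, 0]])

```text
time: 12.6
tool_pos: [0.46, 0.3415, 0.0153]
tcp_rot: [0.129, 3.139, 0.0]
wrist_force: [-0.5, 0.3, 0.2]
width: 0.0
grip_force: 0.1
```

```bash
cat > sb.py <<'E'
from h import *
s=bot.read_state();print(s["time"],s["tool_pos"],s["wrist_force"])
p,d,K,T,c=cam("side"); save("s%d"%(s["time"]*100),p); X=xyz(d,K,T); q=p.astype(int)
m=(q.min(-1)>150)&(X[...,2]>.015)&(X[...,2]<.026)&(X[...,0]>.4)&(X[...,0]<.55)&(X[...,1]>.19)&(X[...,1]<.5)
m=(X[...,2]>.017)&(X[...,2]<.027)&(X[...,0]>.4)&(X[...,0]<.54)&(X[...,1]>.19)&(X[...,1]<.5) if m.sum()<100 else m
r=cv2.minAreaRect((X[m][:,:2]*1000).astype(np.float32)); print("bar",r,m.sum(),np.median(X[m],0))
P=X[m]; far=[(P[(abs(P[:,1]-y)<.01),0].max().round(4), P[(abs(P[:,1]-y)<.01),0].min().round(4)) for y in (.26,.415) if (abs(P[:,1]-y)<.01).any()]; print("x max,min at y .26,.415",far)
cv2.imwrite("pics/crop%d.png"%(s["time"]*100),cv2.resize(cv2.cvtColor(p[225:330,270:390],cv2.COLOR_RGB2BGR),None,fx=5,fy=5,interpolation=cv2.INTER_CUBIC))
E
python3 sb.py; ls pics
```

```text
12.6 [0.46002271 0.34149301 0.01533602] [-0.52262469  0.32181423  0.19969698]
bar ((474.1878662109375, 340.0257873535156), (250.52783203125, 138.97067260742188), 85.435546875) 707 [0.49680764 0.3921345  0.01894396]
x max,min at y .26,.415 [(np.float64(0.504), np.float64(0.4774)), (np.float64(0.5161), np.float64(0.4772))]
crop1260.png
s1260.png
s2.npz
s2.png
scene0.npz
scene0.png
side0.npz
side0.png
w1.npz
w1.png
w2.npz
w2.png
w3.png
w4.png
wrist0.npz
wrist0.png
ws2.png
```

View pics/crop1260.png

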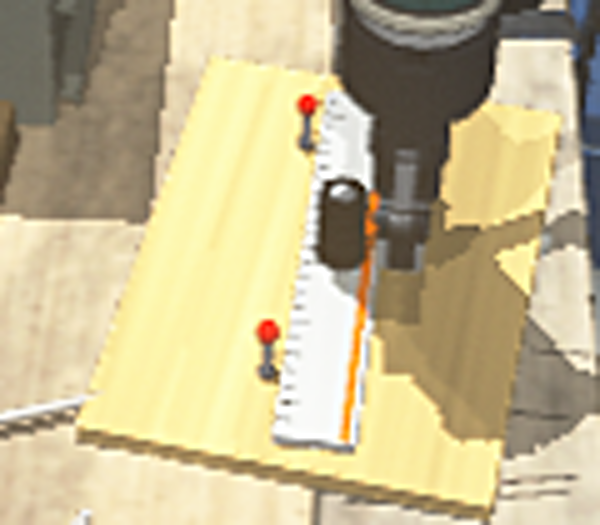

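The crop shows the fingers on the back edge (about 385,240) and the graduated edge about 5 mm short of both pin shafts, at (267,370) and (307,145). I continue gently.

step_arm(motion=[[0, -0.05, 0, 0, 0], [0, -0.1, 0, 0, 0], [0, -0.15, 0, 0, 0], [0, -0.2, 0, 0, 0], [0, -0.25, 0, 0, 0], [0, -0.3, 0, 0, 0], [0, -0.3, 0, 0, 0]])

```text
time: 13.35
tool_pos: [0.4629, 0.3413, 0.0153]
tcp_rot: [0.129, 3.139, 0.0]
wrist_force: [-1.0, 0.6, 0.8]
width: 0.002
grip_force: 0.5
```

step_arm(motion=[[0, -0.03, 0, 0, 0], [0, -0.06, 0, 0, 0], [0, -0.09, 0, 0, 0], [0, -0.12, 0, 0, 0], [0, -0.15, 0, 0, 0], [0, -0.15, 0, 0, 0]])

```text
time: 13.95
tool_pos: [0.4643, 0.3411, 0.0153]
tcp_rot: [0.129, 3.139, 0.0]
wrist_force: [-0.8, -0.4, 1.0]
width: -0.006
grip_force: 0.7
```

step_arm(motion=[[0, -0.02, 0, 0, 0], [0, -0.04, 0, 0, 0], [0, -0.06, 0, 0, 0], [0, -0.08, 0, 0, 0], [0, -0.1, 0, 0, 0], [0, -0.1, 0, 0, 0]])

```text
time: 14.55
tool_pos: [0.4648, 0.3411, 0.0152]
tcp_rot: [-0.129, -3.138, 0.0]
wrist_force: [-3.2, 1.3, 1.3]
width: -0.0
grip_force: 2.0
```

step_arm(motion=[[0, -0.02, 0, 0, 0], [0, -0.04, 0, 0, 0], [0, -0.04, 0, 0, 0]])

```text
time: 14.85
tool_pos: [0.4649, 0.341, 0.0152]
tcp_rot: [-0.129, -3.138, 0.0]
wrist_force: [-4.7, 2.1, 3.4]
width: 0.0
grip_force: 2.8
```

step_arm(motion=[[0, -0.03, 0, 0, 0], [0, -0.06, 0, 0, 0], [0, -0.06, 0, 0, 0]])

```text
time: 15.15
tool_pos: [0.465, 0.3411, 0.0152]
tcp_rot: [-0.129, -3.137, 0.0]
wrist_force: [-6.9, 3.1, 3.8]
width: -0.005
grip_force: 3.6
```

```bash
python3 sb.py; ls pics | grep crop
```

```text
15.15 [0.46497122 0.34106643 0.0151931 ] [-6.86776957  3.14066613  3.81224473]
bar ((470.74859619140625, 353.14044189453125), (133.63153076171875, 270.5257873535156), 7.805493354797363) 683 [0.50162264 0.39233978 0.01899689]
x max,min at y .26,.415 [(np.float64(0.5201), np.float64(0.4852)), (np.float64(0.5208), np.float64(0.4821))]
crop1260.png
crop1515.png
```

View pics/crop1515.png

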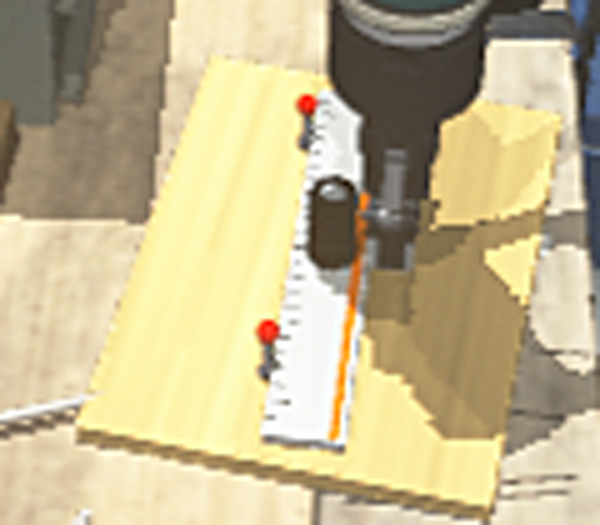

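The crop shows the graduated edge against both pin shafts, at (267,365) and (306,140). I raise the push to about 12 N and hold.

step_arm(motion=[[0, -0.02, 0, 0, 0], [0, -0.04, 0, 0, 0], [0, -0.06, 0, 0, 0], [0, -0.08, 0, 0, 0], [0, -0.1, 0, 0, 0], [0, -0.1, 0, 0, 0]])

```text
time: 15.8
tool_pos: [0.4651, 0.341, 0.0152]
tcp_rot: [-0.129, -3.135, 0.001]
wrist_force: [-8.6, 2.7, 5.6]
width: 0.002
grip_force: 4.9
```

step_arm(motion=[[0, -0.03, 0, 0, 0], [0, -0.06, 0, 0, 0], [0, -0.09, 0, 0, 0], [0, -0.12, 0, 0, 0], [0, -0.12, 0, 0, 0], [0, -0.12, 0, 0, 0], [0, -0.12, 0, 0, 0], [0, -0.12, 0, 0, 0], [0, -0.12, 0, 0, 0], [0, -0.12, 0, 0, 0]])

```text
time: 16.8
tool_pos: [0.4652, 0.341, 0.0151]
tcp_rot: [-0.129, -3.133, 0.001]
wrist_force: [-12.7, 3.7, 7.9]
width: 0.007
grip_force: 6.4
```

step_arm(motion=[[0, 0, 0, 0, 0], [0, 0, 0, 0, 0], [0, 0, 0, 0, 0], [0, 0, 0, 0, 0], [0, 0, 0, 0, 0], [0, 0, 0, 0, 0], [0, 0, 0, 0, 0], [0, 0, 0, 0, 0], [0, 0, 0, 0, 0], [0, 0, 0, 0, 0]])

```text
time: 17.8
tool_pos: [0.4652, 0.341, 0.0151]
tcp_rot: [-0.129, -3.133, 0.001]
wrist_force: [-12.9, 3.5, 7.5]
width: -0.001
grip_force: 6.4
```

step_arm(motion=[[0, 0.1, 0, 0, 0], [0, 0.2, 0, 0, 0], [0, 0.3, 0, 0, 0], [0, 0.5, 0, 0, 0], [0, 0.8, 0, 0, 0], [0, 1.5, 0, 0, 0], [0, 2.5, 0, 0, 0], [0, 3.5, 0, 0, 0], [0, 3.5, 0, -3, 0], [0, 3.5, 0, -6, 0], [0, 3.5, 0, -10, 0], [0, 3.5, 0, -14, 0], [0, 3.5, 0, -14, 0], [0, 3.5, 0, -14, 0], [0, 3.5, 0, -14, 0]])

```text
time: 19.3
tool_pos: [0.4322, 0.343, 0.1539]
tcp_rot: [-0.128, -3.137, 0.002]
wrist_force: [0.2, -1.0, 0.4]
width: 0.004
grip_force: 0.0
```

```bash
python3 look.py w5; python3 sb.py; ls pics|grep crop
```

```text
[0.43221111 0.34298384 0.15394115] [[-0.997, 0.082], [0.082, 0.997]] 0.003919556950962343 [ 0.20144547 -0.96397063  0.3555604 ]
pin [325.8 234.3] [0.4737 0.345  0.041 ] [0.4828 0.345  0.0207]
pin [242.9 274.2] [0.5118 0.2557 0.041 ] [0.5093 0.2573 0.0449]
pin [396.8 274.7] [0.5252 0.4151 0.041 ] [0.5224 0.4143 0.0451]
bar ((497.7206115722656, 340.04876708984375), (240.36520385742188, 44.240970611572266), 85.1605224609375) 6375 0.02017698595028622
19.35 [0.43206021 0.34279605 0.15342783] [0.07685134 0.0702626  0.89857313]
bar ((497.6772155761719, 356.4207763671875), (109.27458190917969, 275.628662109375), 10.936283111572266) 802 [0.49851916 0.37823032 0.0190563 ]
x max,min at y .26,.415 [(np.float64(0.5313), np.float64(0.4691)), (np.float64(0.5404), np.float64(0.4822))]
crop1260.png
crop1515.png
crop1935.png
```

```bash
python3 - <<'E'
import cv2,numpy as np
a=cv2.imread("pics/w5.png")[200:300,210:430]; a=cv2.resize(a,(792,360),interpolation=cv2.INTER_CUBIC)
b=cv2.imread("pics/s1935.png")[235:320,310:390] if 0 else cv2.imread("pics/crop1935.png")[50:450,200:450]; b=cv2.resize(b,(150,240))
c=np.zeros((600,792,3),np.uint8); c[:360]=a; c[360:,:150]=b; cv2.imwrite("pics/fin.png",c)
E
```

```text
(no output)
```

View pics/fin.png

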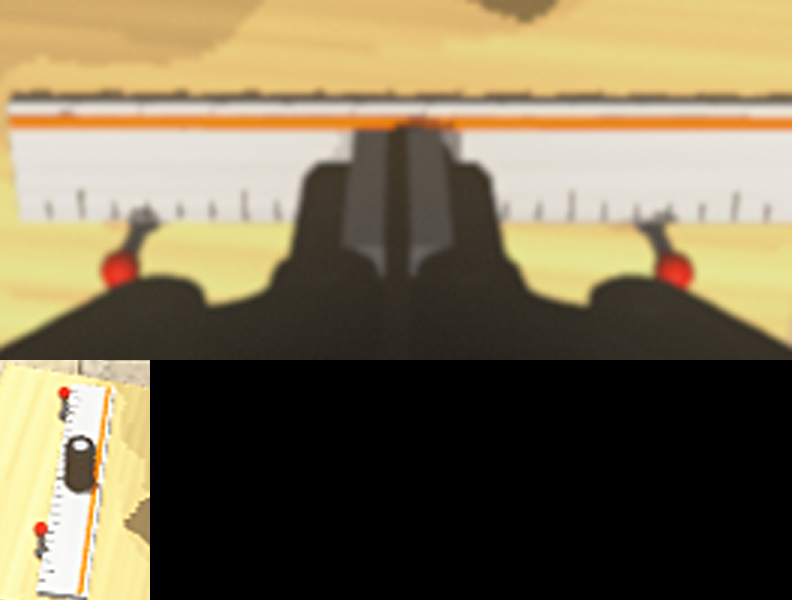

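The final wrist view shows both pin shafts, at (145,220) and (655,220), meeting the graduated edge equally. The gripper is clear of everything.

```bash
python3 -c "
from workcell import bot
print(bot.finish_job())"
```

```text
the job is handed in; nothing more can be done
None
```

I handed the job in at about 19 s: the straightedge lies flat on the panel with its graduated edge against both pins. I pressed it for about a second at 13 N horizontal (slightly over the 12 N asked), then let go; no verdict came back.

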